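Check the stop of the polishing spindle's brake lever

ROBOT

A 6-joint arm with a two-finger parallel gripper is mounted at the origin on the work surface. World frame = base frame: x ahead of the robot, y to its left, z up, the work surface at z = 0. Lengths are in mm, angles in rad, forces in N, time in s.
With the tool pointing down it reaches from about 350 to 875 mm from the base axis. Payload 4.2 kg.
Tool frame: the origin (TCP) lies on the mounting face of the last link; the fingertips stand 173 mm ahead of it and the grasp point (between the pads) lies 155 mm ahead of it; z points along the fingers, y is the direction in which the jaws open and shut (so a half turn about z gives the same grasp; the last joint's range is limited). The gripper opens to 85 mm and grips with 20 to 120 N. Pads are 22 mm wide; open, the fingers measure 114 mm over their backs; the gripper's body (76 mm by 85 mm) begins 54 mm behind the grasp point. The pads swing forward as they close: fully open they stand 13 mm farther back than shut.
Start: joints at [1.473, 0.385, 0.008, 0, -1.194, -0.259], TCP at [218.266, 585.628, 404.712] pointing down, gripper open.
Joint ranges: [-3.14, 3.14], [-1.21, 2.06], [-1.07, 1.41], [-3.16, 2.05], [-2.99, -0.16], [-3.1, 3.1]. Speed limits (rad/s): [2.79, 2.79, 3.14, 3.14, 3.14, 3.14].

INTERFACE

Orientations are given as a unit quaternion [x, y, z, w].
In Python, from bench import arm gives the robot as it stands.
- The arm moves only by the shell command python3 -m jog 'ROWS' [OPENING]. ROWS is JSON, a list that holds one entry, the list of rows, each a list of 4 numbers: the shift along the tool's x, y, z in mm, then the turn about the tool's z in degrees. In form: [[[x, y, z, spin], ...]]. A call has exactly 5 rows; each row is the pose to reach, as a shift and turn from the pose measured when the call began, along the tool's axes at that moment; what a row does not reach only later rows make up. A row lasts 1/8 s, in which the tool goes at most 62.5 mm and 10.7 degrees, less where a joint would pass 70% of its speed; a pose out of reach is approached as far as the arm can. A call with a gripper value outside its range is refused whole. OPENING is the finger opening in mm, from 0 to 85.4, set as the call begins (- or left out, the last holds). The fingers move at their own pace and stop on an object; the grip force is fixed at half the most. Time passes only in rows, so rows that repeat a pose let the fingers close, or fill a call up. It gives the time, the measured TCP pose, the force and the opening at its end, in the units of the state.
- arm.read_state(): the state, without advancing time (a new reading comes with each control period).
- arm.get_image(name): name is "scene" or "top" or "wrist"; returns (picture, depth): 420x560x3 uint8, blue, green, red; 420x560 float32, mm along the optical axis (not along the pixel's ray), 0 where there is no reading.
- arm.camera_params(name): a dict with "mtx" (3x3 intrinsics, pixels), "R" (3x3) and "t" (3): a world point X has camera coordinates R X + t. Camera axes: x right, y down, z forward; pixel columns grow to the right and rows downward; lengths in mm; the calibration is good to about 2 mm. A picture is of the moment at which its call begins: read the wrist's pose just before it. camera_params takes no time and is no camera call; for the wrist camera it gives the pose at the moment of the call.
- arm.job_done(): hands the job in, once; it reports no verdict.
The state is a dict: "clock": time; "joints": joint angles; "joint_vel": joint speeds; "joint_efforts": joint torques, N m; "position": TCP position; "ee_rot": TCP orientation; "contact_force": force on the tool from outside, world axes, zero at the start; "wrist_torque": the same for the moment, N m; "gripper_width": finger opening in mm.
Only numpy, scipy, OpenCV 4.12 (cv2) and the standard library are available. Lean on these libraries where they do the work, as an engineer would, in place of code of your own. Each camera call takes 0.05 s, during which the arm holds its last target.

TASK

Check the polisher's brake: with the outside of the fingers, press the red brake lever in towards its grip bar until it comes up against its stop, short of the bar; let it come all the way back out; then press it fully in a second time and finish while still holding it there so that the gap can be seen. Only push on the lever's outer side: do not grip or hook it, keep off its bar, and do not strain it once it has stopped. Leave the black clutch lever and the loose things on the bench alone.

Things in the scene. Friction and masses are not known exactly. Their poses are not given: they have to be found in the camera images.
- brake_stand: fixed stand of the red brake lever: base plate 90 x 90 x 10 mm, 32 mm post, grey head block (x -42 to +14, y +-18, z 97 to 133 mm); origin under the plate's centre. A grip bar runs from it along +y; the lever lies on the -x side of the bar (towards the robot), pressed towards +x. Turned up to 23 degrees either way. The two stands differ only in lever colour and may change places.
- brake_press (a point): point to press: on the outer face (away from the bar) of the red brake lever's blade, 115 mm from the pivot axis, half-way up, always 115 mm above the bench; moves with the lever. The blade is flat, 10 to 150 mm from the pivot axis, 8 mm thick, 22 mm tall, with a 26 mm ball end at 155 mm
- brake_pivot (a point): point on the vertical pivot axis of the red brake lever, at the lever's mid height, 115 mm above the bench. The lever's centre line starts here; its outer face lies 6 mm outside that line
- brake_lever (a joint): angle of the red brake lever: 0 = fully out (0.40 rad off the bar's direction), grows as it is pressed in (clockwise from above), 0.30 rad = fully in at a firm stop, leaving a 20 to 30 mm gap to the bar. A spring returns it. At the press point about 3 N starts it moving and 7 N holds it fully in; over 60 N strains it
- brake_blade: the red blade of the brake lever with its ball end; origin on the lever's centre line 115 mm from the pivot axis, y along the blade away from the pivot, z up, -x out of the outer face (away from the bar), which lies at x = -6 mm
- brake_rib: thin bare-metal rib, 115 x 10 x 4 mm, along the inner side of the red blade (the side towards the bar); origin at its centre. Fingers that grip or hook the lever would touch it
- brake_bar: the fixed black rubber grip bar beside the red lever: 26 mm diameter, from 45 to 180 mm out along the stand's y axis, after a 20 mm steel neck; origin above the stand's origin on the bar's axis, 115 mm above the bench; y along the bar
- clutch_stand: fixed stand of the black clutch lever: base plate 90 x 90 x 10 mm, 32 mm post, grey head block (x -42 to +14, y +-18, z 97 to 133 mm); origin under the plate's centre. A grip bar runs from it along +y; the lever lies on the -x side of the bar (towards the robot), pressed towards +x. Turned up to 23 degrees either way. To be left alone.
- clutch_lever (a joint): angle of the black clutch lever: 0 = fully out (0.40 rad off the bar's direction), grows as it is pressed in (clockwise from above), 0.30 rad = fully in at a firm stop, leaving a 20 to 30 mm gap to the bar. A spring returns it. To be left alone
- beaker: loose polished steel beaker, 64 mm across the mouth, 75 mm tall, standing behind the brake's bar (on the far side from its lever); origin at the centre of its underside. To be left alone
- block: loose wooden block 75 x 55 x 35 mm behind the clutch's bar; origin at the centre of its underside. To be left alone
- file: loose flat file with a wooden handle, 243 mm long, 22 mm tall, lying crosswise on the bench in front of the stands, partly under the levers; origin under the middle of its length, x towards the steel end. To be left alone

How it is judged:
By the outcome, as a careful person would: the job done as asked, in the order asked, and still so for the second after the job is handed in, while the arm keeps its last pose, push and grip.
It also fails if it takes over 38 s, if anything falls off the work surface, if the arm or the gripper's body presses on something with over 40 N, if the wrist force passes 120 N, or if a joint passes its speed limit or range.

## Working session

There is one attempt and no reset: what is moved stays moved. The work goes in short steps, Python scripts to look and compute and a shell command to move; the robot and the scene stay as the last step left them, time stands still between calls to the robot, and variables do not carry over. Pictures are saved under pics/ and viewed, and the job is handed in when it is done.

```bash
ls; mkdir -p pics; python3 - <<'E'
from bench import arm
import cv2
print(arm.read_state())
for n in("scene","top"):
    p,d=arm.get_image(n); cv2.imwrite(f"pics/{n}0.png",p)
    c=arm.camera_params(n); print(n,c)
    import numpy as np; np.savez(f"{n}0.npz",p=p,d=d,**c)
E
```

```text
pics
{'clock': 0.0, 'joints': array([ 1.47259961e+00,  3.85546049e-01,  6.62115847e-03, -5.20075868e-04,
       -1.19396054e+00, -2.58602628e-01]), 'joint_vel': array([-3.64965335e-04, -8.18151116e-04,  8.13457464e-05, -2.84598435e-04,
       -8.97497350e-04, -9.25142833e-05]), 'joint_efforts': array([-6.36991135e-04, -3.92296994e+01,  1.88398129e+01,  4.18606237e+00,
       -4.60223542e-03, -4.99393678e-06]), 'position': array([218.18857481, 585.45692664, 403.62255157]), 'ee_rot': array([ 9.84111344e-01, -1.77549187e-01, -1.57228651e-04,  1.06055771e-03]), 'contact_force': array([0.04684508, 0.92405939, 0.88285391]), 'wrist_torque': array([-0.05348798, -0.00092983, -0.02906823]), 'gripper_width': 85.72962724084883}
scene {'mtx': array([[390.56282539,   0.        , 277.7495312 ],
       [  0.        , 390.56282539, 211.26953748],
       [  0.        ,   0.        ,   1.        ]]), 'R': array([[-0.30368043,  0.95256845,  0.01978761],
       [ 0.58995596,  0.20430592, -0.78116007],
       [-0.74815116, -0.22554921, -0.62401714]]), 't': array([ 152.61642887, -265.22834687, 1348.49344661])}
top {'mtx': array([[474.65181683,   0.        , 270.25400891],
       [  0.        , 474.65181683, 216.59346064],
       [  0.        ,   0.        ,   1.        ]]), 'R': array([[ 2.87824650e-02, -9.99577601e-01,  4.02368692e-03],
       [-9.86258000e-01, -2.90536121e-02, -1.62637775e-01],
       [ 1.62685980e-01,  7.12722671e-04, -9.86677639e-01]]), 't': array([ -8.2223605 , 583.64132573, 878.4913968 ])}
```

View pics/scene0.png

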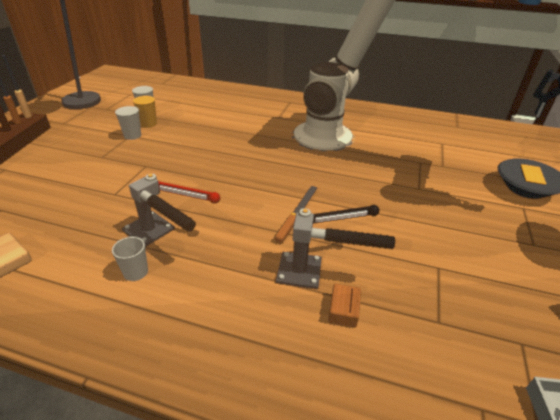

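View pics/top0.png

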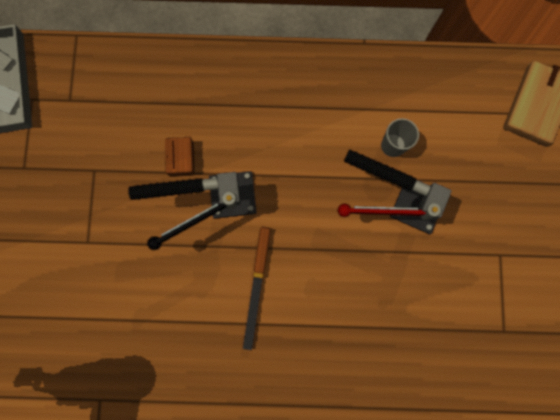

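The top view shows the red brake on the right, with its pivot cap near (434,210) and ball end near (345,210). Its bar runs from (440,190) to (350,157), and the beaker is behind it at (400,138). The black clutch is at (230,195), and the file lies at (257,290), well to the left of the red lever.

```bash
cat > h.py <<'E'
import numpy as np,cv2
from scipy.ndimage import label
def onplane(c,uv,z):
    K,R,t=c["mtx"],c["R"],c["t"]
    uv=np.atleast_2d(uv).astype(float)
    ray=np.c_[uv,np.ones(len(uv))]@np.linalg.inv(K).T@R
    C=-R.T@t
    return C+ray*((z-C[2])/ray[:,2])[:,None]
def back(c,uv,d):
    K,R,t=c["mtx"],c["R"],c["t"]
    uv=np.atleast_2d(uv).astype(float)
    return ((np.c_[uv,np.ones(len(uv))]@np.linalg.inv(K).T)*np.asarray(d)[:,None]-t)@R
def redmask(p):
    h=cv2.cvtColor(p,cv2.COLOR_BGR2HSV)
    return ((h[...,0]<5)|(h[...,0]>174))&(h[...,1]>170)&(h[...,2]>70)
E
python3 - <<'E'
from h import *
for n in("top","scene"):
    z=np.load(n+"0.npz");p,d=z["p"],z["d"]
    m=redmask(p); L,k=label(m); s=np.bincount(L.ravel());s[0]=0;m=L==s.argmax()
    v,u=np.nonzero(m); print(n,s.max(),u.min(),u.max(),v.min(),v.max())
    uv=np.c_[u,v]; X=back(z,uv,d[v,u]); ok=(d[v,u]>0)
    X=X[ok];print(np.percentile(X,[2,25,50,75,98],axis=0).round(1))
    print("z111",onplane(z,uv,115).min(0),onplane(z,uv,115).max(0))
    if n=="top":
        for px,zz in(((434,210),133),((345,210),120)):
            print(px,d[px[1],px[0]],back(z,[px],[d[px[1],px[0]]]),onplane(z,[px],zz))
    o=p[150:260,320:470] if n=="top" else p[160:290,100:250]
    cv2.imwrite(f"pics/{n}z.png",cv2.resize(o,None,fx=4.5,fy=4.5,interpolation=cv2.INTER_CUBIC))
E
```

```text
top 376 339 425 204 215
[[ 579.8 -262.2  120.2]
 [ 584.9 -220.6  124.2]
 [ 586.9 -167.7  125.5]
 [ 588.7 -129.6  126.7]
 [ 594.9 -115.9  129.3]]
z111 [ 579.24539498 -271.47268116  115.        ] [ 599.6813187  -115.49840635  115.        ]
(434, 210) 836.8145 [[ 588.85099382 -279.51737564  139.12899188]] [[ 590.0126336  -281.66039447  133.        ]]
(345, 210) 849.23 [[ 586.58099635 -124.61646842  126.28349789]] [[ 587.73653639 -125.61471941  120.        ]]
scene 13 211 217 194 198
[[ 591.1 -124.4  119.1]
 [ 594.1 -121.9  122.4]
 [ 595.6 -116.8  124.5]
 [ 596.5 -116.   125. ]
 [ 598.6 -114.1  126. ]]
z111 [ 580.47305375 -131.47244373  115.        ] [ 593.35231425 -117.89657304  115.        ]
```

View pics/topz.png

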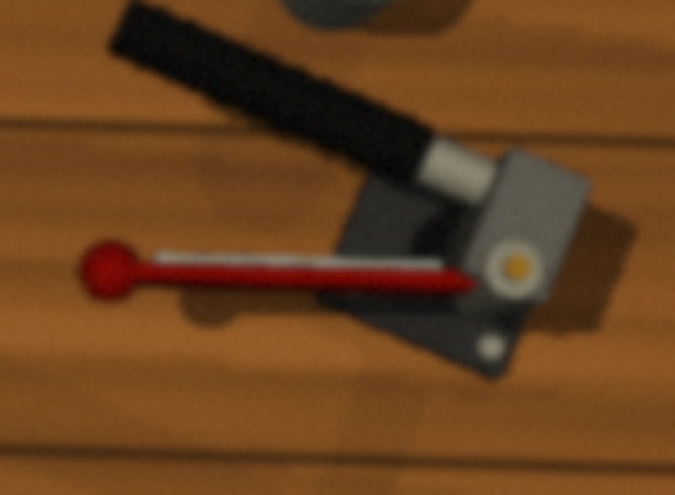

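```bash
python3 -m jog '[[[41,44,0,-1],[82,88,0,-2],[123,132,0,-3],[164,176,0,-4],[205,220,0,-4]]]' 0
```

```text
clock: 0.72
position: [333.7, 305.7, 404.0]
ee_rot: [0.99, -0.143, -0.0, 0.001]
contact_force: [1.5, 0.3, -0.2]
gripper_width: 0.1
```

```bash
python3 -m jog '[[[37,46,0,0],[74,92,0,0],[112,140,0,0],[150,187,0,0],[187,234,0,0]]]'
```

```text
clock: 1.35
position: [447.1, 26.4, 404.5]
ee_rot: [0.99, -0.143, -0.0, 0.001]
contact_force: [0.7, 0.1, -0.2]
gripper_width: -0.5
```

```bash
python3 -m jog '[[[36,44,0,0],[72,88,0,0],[108,132,0,0],[128,156,0,0],[128,156,0,0]]]' && python3 - <<'E'
from bench import arm
from h import *
print(arm.read_state()["position"],arm.read_state()["contact_force"])
for n in("top","wrist"):
    c=arm.camera_params(n);p,d=arm.get_image(n); cv2.imwrite(f"pics/{n}1.png",p); np.savez(n+"1.npz",p=p,d=d,**c)
E
```

```text
clock: 1.98
position: [526.2, -161.2, 403.7]
ee_rot: [0.99, -0.144, -0.001, 0.001]
contact_force: [-0.6, -0.2, 0.6]
gripper_width: -0.3
[ 526.23198934 -161.17526125  403.65923175] [-0.61407377 -0.24754874  0.57527117]
```

View pics/wrist1.png

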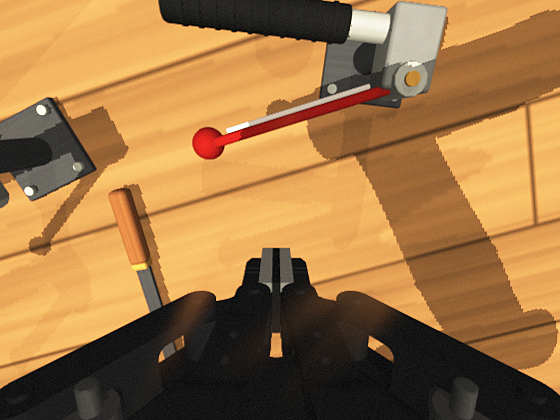

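View pics/top1.png

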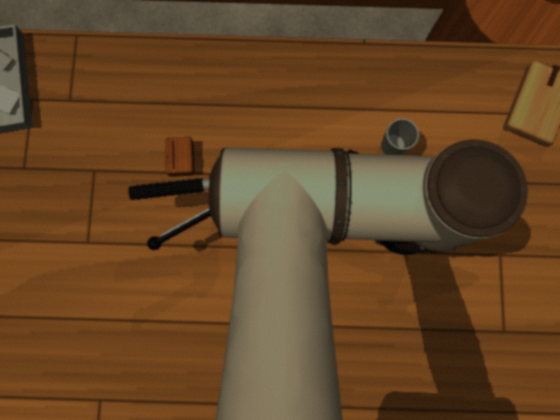

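The wrist view shows the closed fingertips at (275,255) and the red ball at (208,143). The blade runs to the pivot cap at (412,78), and nothing lies between the fingers and the blade. I'll refine the lever's position from this view.

```bash
python3 - <<'E'
from h import *
z=np.load("wrist1.npz");p,d=z["p"],z["d"]
m=redmask(p); L,k=label(m); s=np.bincount(L.ravel());s[0]=0;m=L==s.argmax()
v,u=np.nonzero(m); print(s.max(),u.min(),u.max(),v.min(),v.max())
X=back(z,np.c_[u,v],d[v,u]); X=X[d[v,u]>0]
print(np.percentile(X,[2,25,50,75,98],axis=0).round(1))
top=X[X[:,2]>124.5]
for y in range(-270,-105,10):
    q=X[abs(X[:,1]-y)<4]
    if len(q): print(y,len(q),q.min(0).round(1),q.max(0).round(1))
print("pivot",back(z,[(412,79)],[d[79,412]]), "ball", onplane(z,[(208,143)],117))
print("tips",[ (uv,back(z,[uv],[d[uv[1],uv[0]]]).round(0)) for uv in ((263,262),(286,262),(270,252),(255,270),(300,275))])
h=cv2.cvtColor(p,cv2.COLOR_BGR2HSV)
E
```

```text
2472 193 389 87 158
[[ 580.1 -260.4  121.2]
 [ 586.5 -220.5  126.1]
 [ 588.7 -173.2  126.9]
 [ 591.  -130.2  127.6]
 [ 598.6 -115.   129. ]]
-270 2 [ 586.3 -266.1  126.2] [ 587.  -266.1  126.8]
-260 99 [ 585.  -263.8  110. ] [ 592.7 -256.   128.8]
-250 117 [ 584.9 -254.   124.3] [ 592.5 -246.2  129.4]
-240 112 [ 585.1 -243.9  124.8] [ 592.4 -236.1  128.9]
-230 110 [ 585.1 -234.   124.5] [ 592.3 -226.   129.1]
-220 110 [ 585.1 -224.   125. ] [ 592.3 -216.1  128.7]
-210 110 [ 585.  -213.9  124.3] [ 592.4 -206.1  128.5]
-200 105 [ 585.1 -203.8  124.4] [ 592.2 -196.1  128.8]
-190 102 [ 585.2 -193.9  124.3] [ 592.1 -186.   129.2]
-180 100 [ 585.3 -183.9  125. ] [ 592.1 -176.1  128.7]
-170 99 [ 585.2 -174.   124.4] [ 592.1 -166.   129. ]
-160 98 [ 585.1 -164.   124.4] [ 592.1 -156.1  128.2]
-150 103 [ 584.8 -153.9  124.6] [ 592.1 -146.1  128.8]
-140 99 [ 584.8 -144.   125.1] [ 591.9 -136.   128.7]
-130 291 [ 577.7 -134.   118. ] [ 600.5 -126.   129.1]
-120 288 [ 577.  -124.   118.5] [ 601.6 -116.   130.4]
-110 30 [ 582.6 -114.   120.7] [ 596.4 -111.5  126.3]
pivot [[ 590.41111878 -276.99656738  142.94943382]] ball [[ 589.33395213 -122.46058214  117.        ]]
tips [((263, 262), array([[ 537., -158.,  252.]])), ((286, 262), array([[ 534., -167.,  251.]])), ((270, 252), array([[ 536., -160.,  240.]])), ((255, 270), array([[ 534., -153.,  250.]])), ((300, 275), array([[ 529., -172.,  256.]]))]
```

```bash
python3 -m jog '[[[5,-1,40,0],[10,-2,80,0],[15,-3,115,0],[19,-3,132,0],[19,-3,132,0]]]' && python3 - <<'E'
from bench import arm
from h import *
print(arm.read_state()["position"],arm.read_state()["contact_force"])
for n in("scene","wrist"):
    c=arm.camera_params(n);p,d=arm.get_image(n); cv2.imwrite(f"pics/{n}2.png",p); np.savez(n+"2.npz",p=p,d=d,**c)
p=cv2.imread("pics/scene2.png")[130:290,90:290]; cv2.imwrite("pics/scene2z.png",cv2.resize(p,None,fx=3.7,fy=3.7,interpolation=cv2.INTER_CUBIC))
E
```

```text
clock: 2.7
position: [544.4, -161.5, 271.6]
ee_rot: [0.99, -0.142, -0.002, 0.001]
contact_force: [1.2, 0.0, 0.5]
gripper_width: 0.6
[ 544.39526411 -161.47566601  271.57496099] [1.15738127 0.00586463 0.48987231]
```

View pics/wrist2.png

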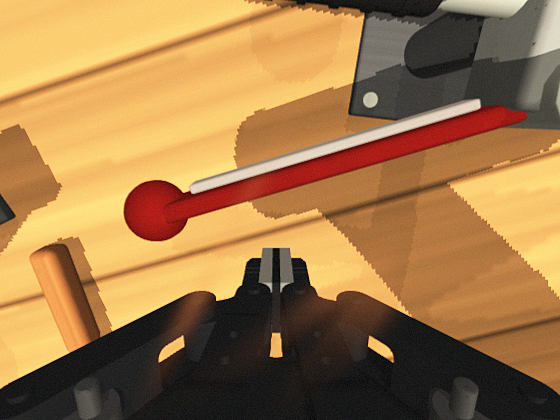

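View pics/scene2z.png

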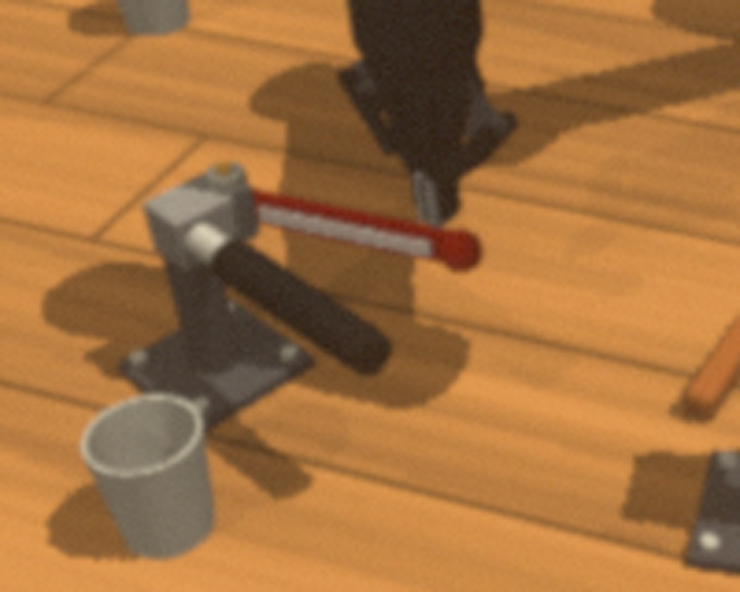

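The wrist and scene views agree. The fingertips at (275,255) in the wrist view are in front of the blade, at its height and between the ball and the pivot. Next is the first press, stopping just short of the expected stop at TCP x≈607.

```bash
python3 -m jog '[[[12,-3,0,0],[24,-6,0,0],[35,-9,0,0],[46,-12,0,0],[54,-14,0,0]]]' && python3 -m jog '[[[0,0,0,0],[0,0,0,0],[0,0,0,0],[0,0,0,0],[0,0,0,0]]]'
```

```text
clock: 3.42
position: [600.4, -164.1, 273.1]
ee_rot: [0.99, -0.143, -0.002, 0.001]
contact_force: [-7.1, -1.8, 4.3]
gripper_width: -0.2
clock: 4.05
position: [599.7, -164.0, 272.7]
ee_rot: [0.99, -0.143, -0.003, 0.001]
contact_force: [-5.3, 1.3, 3.4]
gripper_width: 0.1
```

```bash
python3 -m jog '[[[2,-1,0,0],[4,-1,0,0],[5,-1,0,0],[5,-1,0,0],[5,-1,0,0]]]' && python3 - <<'E'
from bench import arm
from h import *
print(arm.read_state()["position"],arm.read_state()["contact_force"])
for n in("scene","wrist"):
    c=arm.camera_params(n);p,d=arm.get_image(n); cv2.imwrite(f"pics/{n}3.png",p); np.savez(n+"3.npz",p=p,d=d,**c)
p=cv2.imread("pics/scene3.png")[130:290,90:290]; cv2.imwrite("pics/scene3z.png",cv2.resize(p,None,fx=3.7,fy=3.7,interpolation=cv2.INTER_CUBIC))
E
```

```text
clock: 4.68
position: [604.0, -164.5, 272.5]
ee_rot: [0.99, -0.143, -0.005, 0.001]
contact_force: [-5.6, 0.4, 3.8]
gripper_width: 0.1
[ 604.01946367 -164.46061641  272.5132382 ] [-5.60567178  0.42128199  3.78164294]
```

View pics/wrist3.png

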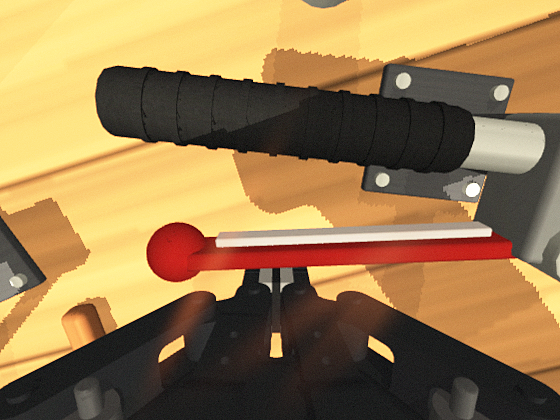

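View pics/scene3z.png

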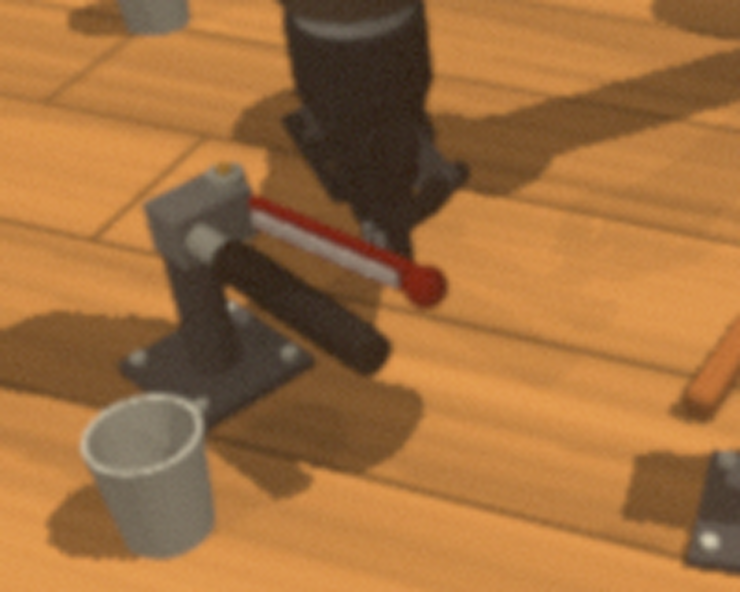

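The blade is swinging in and the fingers press only its outer face, at about (275,265) in the wrist view. The rib and bar are untouched, with a clear gap to the bar. I'll keep creeping and measure the lever angle.

```bash
cat > ang.py <<'E'
from h import *
def ang(z):
    p,d=z["p"],z["d"]
    m=redmask(p); L,k=label(m); s=np.bincount(L.ravel());s[0]=0;m=L==s.argmax()
    v,u=np.nonzero(m);X=back(z,np.c_[u,v],d[v,u]);X=X[(d[v,u]>0)]
    X=X[(X[:,2]>124)]
    r=np.hypot(X[:,0]-590,X[:,1]+278); X=X[(r>20)&(r<136)]
    vx,vy,x0,y0=cv2.fitLine(X[:,:2].astype(np.float32),cv2.DIST_HUBER,0,.01,.01).ravel()
    return np.arctan2(vx*np.sign(vy),abs(vy)),len(X)
E
python3 - <<'E'
from ang import *
for i in "123": print(i,ang(np.load(f"wrist{i}.npz")))
E
python3 -m jog '[[[1,0,0,0],[2,-1,0,0],[3,-1,0,0],[3,-1,0,0],[3,-1,0,0]]]'
```

```text
1 (np.float32(-0.0017705719), 1542)
2 (np.float32(-0.0033628503), 6494)
3 (np.float32(0.24398561), 5221)
clock: 5.4
position: [606.3, -164.6, 272.3]
ee_rot: [0.99, -0.143, -0.007, 0.002]
contact_force: [-5.2, 1.1, 3.8]
gripper_width: 0.2
```

```bash
python3 -m jog '[[[1,0,0,0],[2,-1,0,0],[3,-1,0,0],[3,-1,0,0],[3,-1,0,0]]]'; python3 -m jog '[[[1,0,0,0],[2,0,0,0],[2,-1,0,0],[2,-1,0,0],[2,-1,0,0]]]'
```

```text
clock: 6.02
position: [608.5, -164.7, 272.1]
ee_rot: [0.99, -0.144, -0.009, 0.002]
contact_force: [-6.6, -0.7, 3.3]
gripper_width: 0.2
clock: 6.65
position: [609.7, -164.5, 271.8]
ee_rot: [0.99, -0.144, -0.011, 0.002]
contact_force: [-6.4, 0.2, 4.9]
gripper_width: -0.0
```

```bash
python3 -m jog '[[[1,0,0,0],[2,0,0,0],[2,-1,0,0],[2,-1,0,0],[2,-1,0,0]]]'; python3 - <<'E'
from bench import arm
from ang import *
n="wrist";c=arm.camera_params(n);p,d=arm.get_image(n);z=dict(p=p,d=d,**c);print(ang(z));cv2.imwrite("pics/wrist4.png",p);np.savez("wrist4.npz",**z)
s=arm.read_state();print(s["position"],s["contact_force"],s["ee_rot"])
E
```

```text
clock: 7.28
position: [610.8, -164.3, 271.5]
ee_rot: [0.989, -0.144, -0.013, 0.002]
contact_force: [-6.5, 0.1, 4.5]
gripper_width: 0.1
(np.float32(0.28073725), 5257)
[ 610.79846632 -164.35071608  271.50217579] [-6.72838828  0.10006243  4.3311577 ] [ 0.98946548 -0.1441924  -0.0127148   0.00222656]
```

```bash
python3 -m jog '[[[1,0,0,0],[2,0,0,0],[3,-1,0,0],[4,-1,0,0],[4,-1,0,0]]]'; python3 - <<'E'
from bench import arm
from ang import *
n="wrist";c=arm.camera_params(n);p,d=arm.get_image(n);z=dict(p=p,d=d,**c);print(ang(z));cv2.imwrite("pics/wrist5.png",p)
s=arm.read_state();print(s["position"],s["contact_force"],s["ee_rot"])
E
```

```text
clock: 7.95
position: [613.5, -164.6, 271.3]
ee_rot: [0.989, -0.145, -0.016, 0.002]
contact_force: [-8.4, 0.9, 5.5]
gripper_width: 0.3
(np.float32(0.29579338), 5251)
[ 613.49288242 -164.62896634  271.27373498] [-7.96667913  1.12653174  5.74313665] [ 0.98937506 -0.14453539 -0.0155144   0.00241165]
```

```bash
python3 -m jog '[[[1,0,0,0],[2,0,0,0],[3,-1,0,0],[3,-1,0,0],[3,-1,0,0]]]'; python3 - <<'E'
from bench import arm
from ang import *
n="wrist";c=arm.camera_params(n);p,d=arm.get_image(n);z=dict(p=p,d=d,**c);print(ang(z));cv2.imwrite("pics/wrist6.png",p)
s=arm.read_state();print(s["position"],s["contact_force"],s["ee_rot"])
E
```

```text
clock: 8.62
position: [614.7, -164.7, 271.2]
ee_rot: [0.989, -0.145, -0.019, 0.003]
contact_force: [-10.9, 1.1, 7.4]
gripper_width: -0.0
(np.float32(0.29587004), 5223)
[ 614.70590374 -164.74584143  271.21282333] [-10.25007905   1.36172187   7.92958772] [ 0.98924909 -0.14494773 -0.01920629  0.0027388 ]
```

The angle held at 0.296 (about 0.30 rad from fully out) while the force rose from 8 to 10.5 N, so the lever is at its stop. Now I'll retract fully.

```bash
python3 -m jog '[[[-14,4,0,0],[-28,8,0,0],[-42,12,0,0],[-56,15,0,0],[-68,18,0,0]]]';python3 -m jog '[[[0,0,0,0],[0,0,0,0],[0,0,0,0],[0,0,0,0],[0,0,0,0]]]'; python3 - <<'E'
from bench import arm
from ang import *
n="wrist";c=arm.camera_params(n);p,d=arm.get_image(n);z=dict(p=p,d=d,**c);print(ang(z));cv2.imwrite("pics/wrist7.png",p)
s=arm.read_state();print(s["position"],s["contact_force"],s["ee_rot"])
E
```

```text
clock: 9.3
position: [544.1, -162.5, 274.4]
ee_rot: [0.989, -0.145, -0.018, 0.003]
contact_force: [0.9, 0.3, 1.1]
gripper_width: -0.1
clock: 9.93
position: [544.3, -162.5, 274.3]
ee_rot: [0.989, -0.145, -0.018, 0.003]
contact_force: [-0.0, 0.2, 0.5]
gripper_width: -0.5
(np.float32(-0.0036675492), 6803)
[ 544.23254357 -162.51317729  274.26573284] [ 0.04097202 -0.38790022 -0.80280176] [ 0.9892754  -0.14488635 -0.01829161  0.00274822]
```

View pics/wrist6.png

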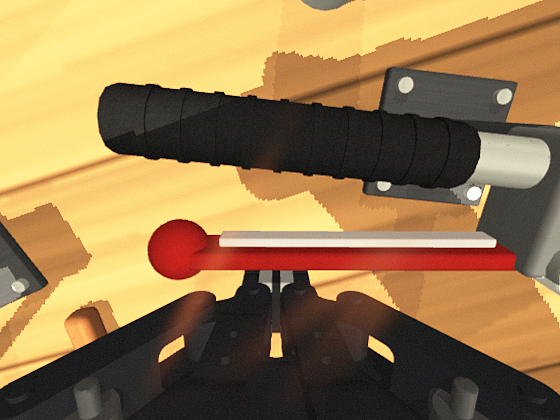

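View pics/wrist7.png

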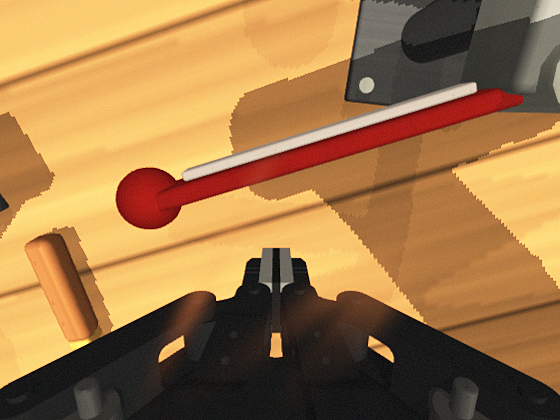

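At the first press the blade ran parallel to the bar side with a visible gap, and the fingers were on the outer face only. Now the lever is back fully out: angle -0.0037, against -0.0034 before the press, with the fingers clear of it. Second press next.

```bash
python3 -m jog '[[[16,-4,2,0],[32,-8,3,0],[45,-12,3,0],[56,-15,3,0],[64,-17,3,0]]]'; python3 - <<'E'
from bench import arm
from ang import *
n="wrist";c=arm.camera_params(n);p,d=arm.get_image(n);z=dict(p=p,d=d,**c);print(ang(z));cv2.imwrite("pics/wrist8.png",p)
s=arm.read_state();print(s["position"],s["contact_force"],s["ee_rot"])
E
```

```text
clock: 10.6
position: [609.4, -165.0, 268.4]
ee_rot: [0.989, -0.145, -0.021, 0.003]
contact_force: [-6.2, -1.6, 3.0]
gripper_width: -0.2
(np.float32(0.24508972), 5320)
[ 610.0660997  -165.09549567  268.31241999] [-5.4882198  -1.24158602  3.70488841] [ 0.98920061 -0.14505289 -0.02075088  0.00335003]
```

```bash
python3 -m jog '[[[2,0,0,0],[4,-1,0,0],[6,-2,0,0],[8,-2,0,0],[8,-2,0,0]]]'; python3 - <<'E'
from bench import arm
from ang import *
n="wrist";c=arm.camera_params(n);p,d=arm.get_image(n);z=dict(p=p,d=d,**c);print(ang(z));cv2.imwrite("pics/wrist9.png",p)
s=arm.read_state();print(s["position"],s["contact_force"],s["ee_rot"])
E
```

```text
clock: 11.28
position: [616.0, -165.8, 267.6]
ee_rot: [0.989, -0.146, -0.025, 0.004]
contact_force: [-9.4, 1.5, 5.8]
gripper_width: -0.3
(np.float32(0.29736513), 5487)
[ 615.94758704 -165.75681757  267.55107859] [-9.83476774  0.26643477  6.32494908] [ 0.98900862 -0.14562757 -0.02531801  0.00368356]
```

```bash
python3 -m jog '[[[1,0,0,0],[2,0,0,0],[3,-1,0,0],[4,-1,0,0],[4,-1,0,0]]]'; python3 - <<'E'
from bench import arm
from ang import *
for n in("wrist","scene"):
    c=arm.camera_params(n);p,d=arm.get_image(n);z=dict(p=p,d=d,**c)
    if n=="wrist":print(ang(z))
    if n=="scene":p=cv2.resize(p[110:310,80:400],None,fx=2.5,fy=2.5,interpolation=cv2.INTER_CUBIC)
    cv2.imwrite(f"pics/{n}10.png",p)
s=arm.read_state();print(s["position"],s["contact_force"],s["ee_rot"])
E
```

```text
clock: 11.95
position: [617.5, -165.9, 267.4]
ee_rot: [0.989, -0.146, -0.03, 0.004]
contact_force: [-12.0, 1.5, 8.5]
gripper_width: 0.2
(np.float32(0.2958973), 5485)
[ 617.48772561 -165.91430179  267.44270294] [-12.11783668   2.67508452   7.4896867 ] [ 0.98881401 -0.14601291 -0.0301924   0.00393849]
```

View pics/wrist10.png

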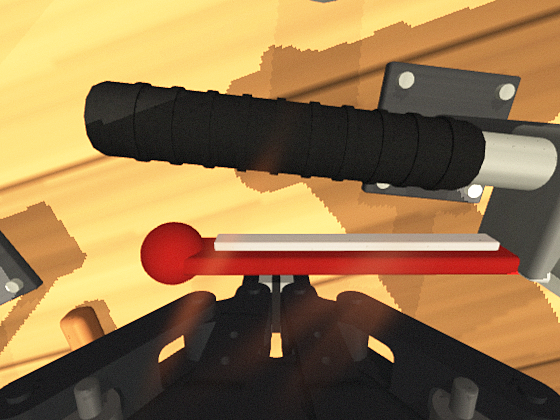

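View pics/scene10.png

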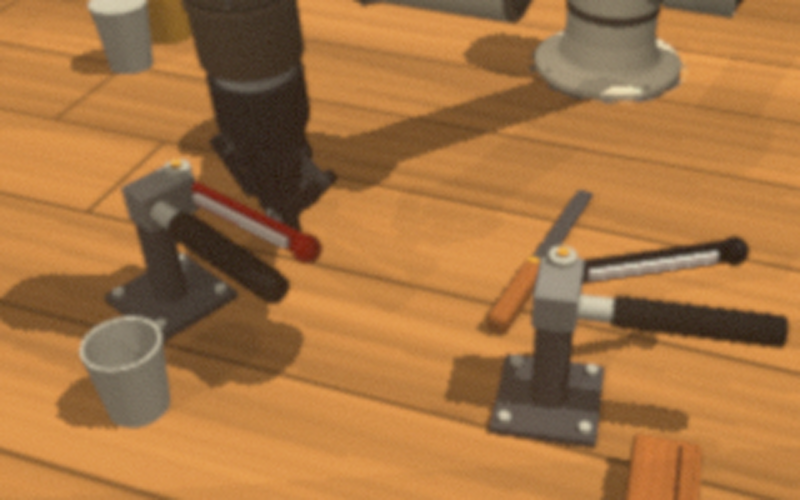

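The wrist view shows the blade at (350,262) held in against its stop, with a clear gap to the bar at (290,130) and the fingers behind the outer face only. The scene view shows the beaker, file, block and clutch in place. I'm handing in while still holding.

```bash
python3 -c "
from bench import arm
arm.job_done(); print(arm.read_state()['clock'])"
```

```text
the job is handed in; nothing more can be done
the job is handed in; nothing more can be done
```

I pressed the red brake lever to its stop, let it come all the way back out, then pressed it in again. I handed the job in at about 12 s, still holding it there. The fingers were closed, and only their outside pushed on the lever's outer face.

| Stage | Lever angle from fully out (rad) | Force on the tool from pressing (N) |
|---|---|---|
| First press | 0.30, unchanged while the force rose | 8 rising to 10 along the push |
| Released | 0.00, same as before the first press | about 0 |
| Second press, held | 0.30, unchanged while the force rose | 10 rising to 12 along the push |

- **Strain:** the total force at the end was about 14 N, well under the 60 N that would strain the lever.
- **Bar and rib:** the last wrist picture shows a clear gap between the lever and the bar, with nothing touching the bar or the rib.
- **Other items:** the clutch lever, beaker, block and file look undisturbed in the last scene picture. I did not measure their positions.
- **Small disagreements:** the tool tilted about 3.5° in total over the repeated loaded steps. An upward force of about 8 N also showed on the tool at the end. Neither affected the lever angle.

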